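Slide the tool case into its sprung bay

TASK

Put the black tool case away in its bay on the bench: line it up with the mouth, slide it lengthwise up the ramp, and push it against the spring buffer until its trailing edge drops down behind the lip, so that it lies flat in the bay and stays there when you let go. Feel your way and never push on it with more than 25 N, do not tip it over, and leave everything else on the bench where it is.

Things in the scene. Friction and masses are not known exactly. Their poses are not given: they have to be found in the camera images.
- case_mid (a point): Black closed tool case, 0.55 to 0.9 kg, too wide to grip: lower shell 150 mm long (its x) x 120 mm wide (its y) x 38 mm high; the lid, up to 60 mm, is set in 6 mm all round. Point: its centre, 30 mm above its underside; z up, both ends alike. Starts flat on the bench before the mouth, off line and askew. Its rear end, pressed by a finger, can hang up by friction: bring it down or ease off
- rack: The bay's two steel side fences, fixed, 64 mm high. Origin on the bench, on the bay's middle line, at the mouth; x points up the lane into the bay, y across it, z up. Fences 127 mm apart inside from x = 80 to 410 mm, flaring to about 170 mm at the mouth (x = 0). Between them a ramp insert is clamped in slots, square and central but up to 18 mm further in or out along x than nominal
- lip_nominal (a point): On the middle line at x = 200 mm, 28 mm up: nominal place of the lip (the real one, unmeasured, up to 18 mm off). The ramp rises from the bench at nominal x = 30 to 28 mm at x = 180, runs flat to the lip at 200, then drops 10 mm sheer to a level bed, 18 mm up. As the case tips over the top, its rear end lifts up to 20 mm off the ramp. Seated: case centre 48 mm up, rear edge at the lip
- buffer_nominal (a point): On the middle line at x = 348 mm, 25 mm up: nominal face of the rubber buffer plate (100 x 10 mm), 148 mm past the lip and shifted with it. A spring (6 N at first touch, then 1 N per mm) lets it back 6.5 mm to a hard stop: the case's rear clears the lip about 3 mm in, hard metal follows some 3.5 mm later. Sliding the case takes 2 to 12 N besides, most on the ramp, least (1 to 6 N) beyond it
- filter: White oil filter standing on the bench, 72 mm across, 84 mm high; origin at the centre of its underside. Leave it alone
- spray: Grey spray can, 65 mm across, 200 mm high, standing; origin at the centre of its underside. Leave it alone
- disc: Steel brake disc lying flat, 180 mm across, 36 mm high; origin at the centre of its underside. Leave it alone
- wrench: Combination wrench lying on the bench outside a fence, 190 mm long along its x. Leave it alone
- driver: Screwdriver lying on the bench outside the other fence, 200 mm long along its x. Leave it alone
- sockets: Rail, lying behind the bay, with five steel sockets, 180 x 22 x 32 mm, long along its x; origin at the centre of its underside. Leave it alone
- plugbox: Small cardboard box, 85 x 45 x 30 mm; origin at the centre of its underside. Leave it alone
Mind the look-alikes: they are no part of the job. Of the things like the part that bears case_mid, leave any that is yellow; of the rest the smaller one is meant.

How it is judged:
By the outcome, as a careful person would: the job done as asked, in the order asked, and still so for the second after the job is handed in, with the robot touching nothing.
It also fails if it takes over 72 s, if anything falls off the work surface, if the arm or the gripper's body presses on something with over 40 N, if the wrist force passes 120 N, or if a joint passes its speed limit or range.

ROBOT

A 7-joint arm with a two-finger parallel gripper is mounted at the origin on the work surface. World frame = base frame: x ahead of the robot, y to its left, z up, the work surface at z = 0. Lengths are in m, angles in rad, forces in N, time in s.
With the tool pointing down it reaches from about 0.375 to 0.925 m from the base axis. Payload 3.1 kg.
Tool frame: the origin (TCP) lies on the centre line of the jaws, within the pads' length; the fingertips stand 8 mm ahead of it and the grasp point (between the pads) lies 11 mm behind it; z points along the fingers, y is the line along which they close (so a half turn about z gives the same grasp; the last joint's range is limited). The gripper opens to 85 mm and grips with 20 to 120 N. Pads are 22 mm wide; open, the fingers measure 114 mm over their backs; the gripper's body (76 mm by 85 mm) begins 54 mm behind the grasp point. The pads swing forward as they close: fully open they stand 13 mm farther back than shut.
Start: joints at [1.232, 0.383, 0.044, 1.598, -0.018, 1.161, -0.05], TCP at [0.155, -0.631, 0.239] pointing down, gripper open.
Joint ranges: [-2.61, 2.61], [-0.41, 2.15], [-1.48, 1.57], [0, 2.5], [-1.57, 4.71], [0.05, 1.97], [-2.85, 2.85]. Speed limits (rad/s): [2.79, 2.79, 3.14, 3.14, 3.14, 3.14, 3.14].

INTERFACE

Orientations are given as a rotation vector (axis times angle).
In Python, from workcell import * gives the robot as it stands.
- The arm moves only by the tool servo_tool, never from a script. Its argument "commands" is a list that holds one entry, the list of rows, each a list of 5 numbers: the shift along the tool's x, y, z in mm, then the turn about the tool's z in rad, then the opening, from 0 (shut) to 1 (fully open). In form: [[[x, y, z, roll, grip], ...]]. A call has 1 to 20 rows; each row shifts and turns the commanded pose from where the row before left it, along the tool's axes as they then stand; what a row does not reach is not made up. A row lasts 1/10 s, in which the tool goes at most 50 mm and 8.59 degrees, less where a joint would pass 70% of its speed; a pose out of reach is approached as far as the arm can. A call with a gripper value outside its range is refused whole. The fingers move at their own pace and stop on an object; "squeeze" is the grip in N (left out, the last holds). Time passes only in rows, so rows that do not move let the fingers close. It gives the time, the measured TCP pose, the force and the opening at its end, in the units of the state.
- state(): the state, without advancing time (a new reading comes with each control period).
- grab_frame(name): name is "side" or "top"; returns a dict with "frame" (420x560x3 uint8, blue, green, red), "depth" (420x560 float32, m along the optical axis (not along the pixel's ray), 0 where there is no reading), "mtx" (3x3 intrinsics, pixels), "world_to_cam" (4x4, takes a point from world to camera coordinates). Camera axes: x right, y down, z forward; pixel columns grow to the right and rows downward; lengths in m; the calibration is good to about 2 mm. A picture is of the moment at which its call begins.
- job_done(): hands the job in, once; it reports no verdict.
Trained networks look in the newest picture that a camera, given by its name, has taken for a name from the list of things; names that differ only in an ending like _2 or _b are one class to them, and where a whole thing is asked for, a point or a joint stands for the part that bears it (a point fixed in the world has none). Each returns a list of dicts, best first, with "confidence" (0 to 1); they miss things now and then, are a little off and sometimes report something else, mostly with a low value. They report only what shows in the picture. A call takes as long as a camera call. They do not tell look-alikes from the thing itself.
- trace(camera, thing): "mask" (420x560 bool, what is visible of it).
- tip_of(camera, thing): "position" ([x, y, z] in m, in world coordinates, good to about 4 mm: a listed point, or the origin of a listed thing).
The state is a dict: "time": time; "joints": joint angles; "qvel": joint speeds; "effort": joint torques, N m; "tool_pos": TCP position; "eef_rot": TCP orientation; "wrist_force": force on the tool from outside, world axes, zero at the start; "wrist_torque": the same for the moment, N m; "finger_gap": finger opening in m.
Only numpy, scipy, OpenCV 4.12 (cv2) and the standard library are available. Lean on these libraries where they do the work, as an engineer would, in place of code of your own. Each camera call takes 0.05 s, during which the arm holds its last target. There are 200 camera calls.

## Working session

There is one attempt and no reset: what is moved stays moved. The work goes in short steps, Python scripts to look and compute and a tool call to move; the robot and the scene stay as the last step left them, time stands still between calls to the robot, and variables do not carry over. Pictures are saved under pics/ and viewed, on a budget of 10 in all, crops included, one or two more only if the job needs it, and the job is handed in when it is done.

Besides the shell and the picture viewer there is one more tool, called after ">>>" as name(argument=value, ...), one argument or row to a line, values as JSON. servo_tool: Moves the arm, as the interface text tells. Its arguments: {"type":"object","properties":{"commands":{"type":"array","items":{"type":"array","items":{"type":"array","items":{"type":"number"}}}},"squeeze":{"type":"number"}},"required":["commands"]}

```bash
mkdir -p pics; ls; cat > h.py <<'E'
from workcell import *
import numpy as np, cv2
def cloud(f):
    d=f["depth"]; K=f["mtx"]; v,u=np.mgrid[:d.shape[0],:d.shape[1]]
    P=np.stack([(u-K[0,2])/K[0,0]*d,(v-K[1,2])/K[1,1]*d,d,np.ones_like(d)],-1)
    W=P@np.linalg.inv(f["world_to_cam"]).T
    W[d<=0]=np.nan
    return W[...,:3]
def proj(f,p):
    c=f["world_to_cam"]@np.append(p,1); q=f["mtx"]@c[:3]; return q[:2]/q[2]
E
python3 - <<'E'
from h import *
s=state(); print({k:np.round(v,3) for k,v in s.items()})
ims=[]
for c in ["top","side"]:
    f=grab_frame(c); ims.append(f["frame"]); np.savez(f"{c}0.npz",**f)
    for t in ["case_mid","rack","lip_nominal","buffer_nominal","filter","spray","disc","plugbox","sockets","wrench","driver"]:
        r=tip_of(c,t); print(c,t,[(round(x["confidence"],2),np.round(x["position"],3).tolist(),proj(f,x["position"]).round().tolist()) for x in r])
for c,i in zip("ts",ims): cv2.imwrite(f"pics/{c}0.png",cv2.resize(i,(784,588)))
E
```

```text
pics
{'time': np.float64(0.0), 'joints': array([ 1.232,  0.384,  0.044,  1.6  , -0.018,  1.161, -0.05 ]), 'qvel': array([-0.   , -0.001, -0.   ,  0.   , -0.   ,  0.001, -0.   ]), 'effort': array([ 1.0000e-03, -4.3346e+01,  1.0250e+00, -2.4951e+01,  1.1000e-02,
        1.1000e-02, -0.0000e+00]), 'tool_pos': array([ 0.155, -0.63 ,  0.238]), 'eef_rot': array([-3.116e+00, -3.770e-01,  1.000e-03]), 'wrist_force': array([-0.109,  0.104, -0.445]), 'wrist_torque': array([-0.006,  0.031,  0.021]), 'finger_gap': np.float64(0.085)}
top case_mid [(0.83, [0.587, -0.564, 0.032], [433.0, 178.0]), (0.78, [0.473, -0.306, 0.029], [351.0, 216.0])]
top rack []
top lip_nominal []
top buffer_nominal [(0.59, [0.626, 0.172, -0.0], [196.0, 172.0])]
top filter [(0.98, [0.75, 0.2, -0.001], [187.0, 134.0])]
top spray [(0.94, [0.642, 0.409, 0.004], [119.0, 169.0])]
top disc [(0.68, [0.744, -0.07, 0.002], [272.0, 134.0])]
top plugbox [(0.93, [0.723, -0.262, -0.002], [332.0, 140.0])]
top sockets [(0.94, [0.468, 0.376, -0.005], [130.0, 224.0])]
top wrench [(0.87, [0.626, 0.17, 0.002], [196.0, 172.0])]
top driver [(
[... 217 characters left out ...]
, -0.563, 0.034], [323.0, 133.0])]
side rack [(0.81, [0.487, -0.068, 0.004], [287.0, 232.0]), (0.19, [0.464, 0.376, -0.004], [214.0, 357.0])]
side lip_nominal []
side buffer_nominal [(0.28, [0.724, -0.261, -0.001], [251.0, 176.0])]
side filter [(0.71, [0.75, 0.201, -0.001], [163.0, 265.0])]
side spray [(0.72, [0.639, 0.417, 0.0], [145.0, 341.0])]
side disc [(0.92, [0.743, -0.064, -0.0], [216.0, 209.0])]
side plugbox [(0.77, [0.722, -0.259, -0.004], [252.0, 177.0])]
side sockets [(0.89, [0.464, 0.378, -0.001], [214.0, 357.0])]
side wrench [(0.88, [0.632, 0.173, 0.003], [203.0, 272.0]), (0.45, [0.642, 0.416, -0.002], [144.0, 341.0])]
side driver [(0.66, [0.357, 0.152, -0.004], [295.0, 304.0])]
```

View pics/t0.png

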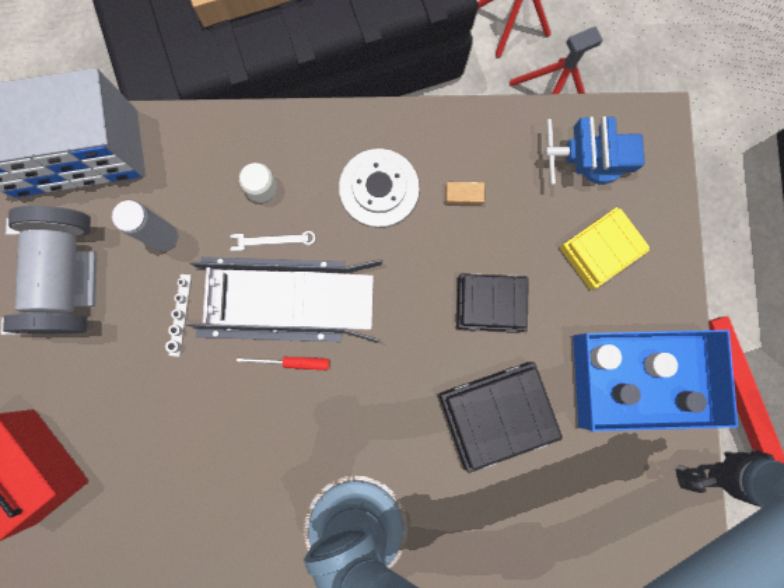

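View pics/s0.png

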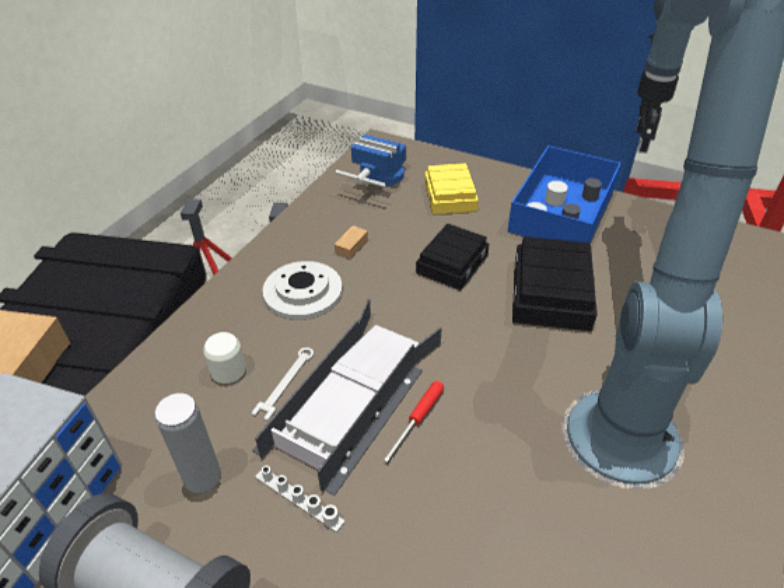

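The top view (784-px scale) shows these look-alikes:
- small black case at (492,302)
- larger black case at (500,415)
- yellow case at (605,247)
- a big black chest on the floor at (290,50)

I choose the small black one at (492,302), which is about (0.473, -0.306). The lane runs along +y from a mouth near (0.487, -0.068). Next I'll measure the geometry from depth.

```bash
cat > meas.py <<'E'
from h import *
def case_pose(f,c0=None,m=None,z0=.052,z1=.075,r=.13):
    W=cloud(f)
    s=(W[...,2]>z0)&(W[...,2]<z1)&(np.hypot(W[...,0]-c0[0],W[...,1]-c0[1])<r)
    if m is not None: s&=m
    P=W[s]; rc=cv2.minAreaRect((P[:,:2]*1000).astype(np.float32))
    (cx,cy),(w,h),a=rc
    if w<h: a+=90; w,h=h,w
    return dict(c=(round(cx,1),round(cy,1)),size=(round(w,1),round(h,1)),ang=round((a%180),2),z=round(float(np.median(P[:,2])),4),n=len(P))
E
python3 - <<'E'
from meas import *
for c in ["top","side"]:
    f=dict(np.load(f"{c}0.npz")); W=cloud(f)
    print(c,"cam pos",np.linalg.inv(f["world_to_cam"])[:3,3].round(2))
    print(case_pose(f,(.473,-.306),r=.1))
    print("big",case_pose(f,(.27,-.31),z0=.06,z1=.12,r=.17))
    # fences: z 55..72 mm
    for lo,hi,n in [(.40,.487,"right(-x)"),(.487,.58,"left(+x)")]:
        s=(W[...,2]>.052)&(W[...,2]<.072)&(W[...,0]>lo)&(W[...,0]<hi)&(W[...,1]>-.12)&(W[...,1]<.4)
        P=W[s]*1000; print(n,len(P),"y range",np.percentile(P[:,1],[0,1,99,100]).round(1))
        for y in range(-80,360,40):
            q=P[abs(P[:,1]-y)<12]
            if len(q)>3: print("  y",y,"x",q[:,0].min().round(1),np.median(q[:,0]).round(1),q[:,0].max().round(1),"z",np.median(q[:,2]).round(1))
    s=(abs(W[...,0]-.487)<.035)&(W[...,1]>-.1)&(W[...,1]<.36)
    P=W[s]*1000
    print("profile",[(y,round(float(np.median(P[abs(P[:,1]-y)<3][:,2])),1)) for y in range(-80,350,6) if (abs(P[:,1]-y)<3).sum()>3])
f=dict(np.load("top0.npz")); fr=f["frame"]
cv2.imwrite("pics/crop1.png",cv2.resize(fr[170:260,120:390],(800,267),interpolation=cv2.INTER_CUBIC))
E
```

```text
top cam pos [ 0.34 -0.05  1.34]
{'c': (474.9, -308.1), 'size': (137.6, 108.0), 'ang': 86.18, 'z': 0.0597, 'n': 1642}
big {'c': (291.4, -296.4), 'size': (291.0, 205.5), 'ang': 13.51, 'z': 0.0853, 'n': 3884}
right(-x) 200 y range [-12.1  19.2 342.5 346.3]
  y 40 x 421.4 423.0 424.9 z 63.8
  y 80 x 422.9 425.5 425.7 z 64.9
  y 120 x 426.0 428.0 429.9 z 63.3
  y 160 x 427.6 430.1 431.0 z 60.0
  y 200 x 430.9 431.5 434.5 z 64.5
  y 240 x 432.1 435.0 435.6 z 63.1
  y 280 x 435.8 436.3 436.8 z 62.5
  y 320 x 436.9 440.2 485.3 z 60.0
left(+x) 245 y range [-66.4 -54.3 335.9 338.7]
  y 40 x 552.7 555.1 556.7 z 61.1
  y 80 x 554.5 556.6 557.4 z 60.9
  y 120 x 556.1 557.9 561.3 z 62.9
  y 160 x 558.1 560.7 562.3 z 61.9
  y 200 x 560.4 562.3 562.8 z 63.3
  y 240 x 563.0 564.2 567.6 z 63.0
  y 280 x 564.9 566.8 568.1 z 59.5
  y 320 x 494.3 568.7 572.3 z 61.9
profile [(-80, -0.1), (-74, -0.4), (-68, -0.2), (-62, 0.3), (-56, -0.0), (-50, -0.5), (-44, -0.1), (-38, 1.3), (-32, 1.8), (-26, 3.6), (-20, 3.4), (-14, 5.3), (-8, 6.0), (-2, 8.0), (4, 9.9), (10, 9.9), (16, 11.2), (22, 12.5), (28, 12.8), (34, 
[... 1725 characters left out ...]
0.0), (16, 11.4), (22, 12.8), (28, 13.3), (34, 14.6), (40, 16.0), (46, 17.6), (52, 17.8), (58, 19.0), (64, 20.7), (70, 21.6), (76, 23.2), (82, 24.2), (88, 24.9), (94, 26.1), (100, 26.7), (106, 28.1), (112, 28.7), (118, 28.1), (124, 26.6), (130, 18.9), (136, 18.8), (142, 18.2), (148, 18.5), (154, 18.7), (160, 18.3), (166, 18.2), (172, 18.7), (178, 18.3), (184, 18.1), (190, 18.0), (196, 18.4), (202, 18.6), (208, 18.6), (214, 18.3), (220, 18.3), (226, 18.3), (232, 18.9), (238, 18.1), (244, 18.5), (250, 18.4), (256, 18.4), (262, 18.8), (268, 20.7), (280, 37.5), (286, 23.3), (292, 20.5), (298, 43.0), (304, 48.7), (310, 33.0), (316, 9.2), (322, 0.5), (328, 0.6), (334, 0.6), (340, 0.5), (346, 0.3)]
```

View pics/crop1.png

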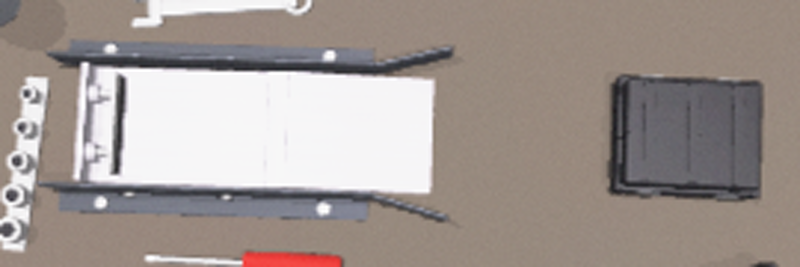

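The crop shows the small black case at (690,135). The ramp mouth is at (433,135), the lip at about (268,125) and the buffer at (115,125). From depth:
- The lane heads at about 87° and its mid-line is x ≈ 487.6 + 0.052(y − 40) mm.
- The lip is at y ≈ 127 mm.
- The case is nearly parallel to the lane and about 4 mm off line.

I'll push the rear with both half-open fingers set across the lane, so the two contact points keep it square.

>>> servo_tool(
  commands=[
    [[35.4,-13.1,0,0,0.6],[35.4,-13.1,0,0,0.6],[35.4,-13.1,0,0,0.6],[35.4,-13.1,0,0,0.6],[35.4,-13.1,0,0,0.6],[35.4,-13.1,0,0,0.6],[35.4,-13.1,0,0,0.6],[35.4,-13.1,0,0,0.6],[35.4,-13.1,0,0,0.6],[35.4,-13.1,0,0,0.6],[0,0,0,-0.142,0.6],[0,0,0,-0.142,0.6],[0,0,0,-0.142,0.6],[0,0,0,-0.142,0.6],[0,0,0,-0.142,0.6],[0,0,0,-0.142,0.6],[0,0,0,-0.142,0.6],[0,0,0,-0.142,0.6],[0,0,0,-0.142,0.6],[0,0,0,0,0.6]],
  ],
)

```text
time: 3.2
tool_pos: [0.4674, -0.4197, 0.2392]
eef_rot: [-2.279, -2.162, -0.0]
wrist_force: [0.2, -0.0, 0.5]
finger_gap: 0.0513
```

```bash
cat >> meas.py <<'E'
from scipy.optimize import least_squares
def edges(f,c0,ang,z0=.031,r=.11):
    """case pose: fit side lines of points above z0 in a frame at ang(deg)"""
    W=cloud(f); s=(W[...,2]>z0)&(W[...,2]<.075)&(np.hypot(W[...,0]-c0[0],W[...,1]-c0[1])<r)
    P=W[s][:,:2]; a=np.radians(ang); R=np.array([[np.cos(a),np.sin(a)],[-np.sin(a),np.cos(a)]])
    q=(P-c0)@R.T*1000; out={}
    for k,o in [(0,1),(1,0)]:
        for sg in (1,-1):
            e=[]
            for b in range(-50,51,5):
                m=abs(q[:,o]-b)<2.5
                if m.sum()>5: e.append((b,sg*(sg*q[m,k]).max()))
            e=np.array(e); p=np.polyfit(*e.T,1)
            for _ in range(2):
                rr=e[:,1]-np.polyval(p,e[:,0]); e=e[abs(rr)<2.5] if len(e[abs(rr)<2.5])>4 else e; p=np.polyfit(*e.T,1)
            out["xy"[k]+("+" if sg>0 else "-")]=(round(p[1],1),round(np.degrees(np.arctan(p[0]))*(1 if k==1 else -1),2),len(e))
    return out
E
python3 - <<'E'
from meas import *
for c in ["top","side"]:
    f=grab_frame(c); np.savez(f"{c}1.npz",**f)
    for n in (0,1):
        f=dict(np.load(f"{c}{n}.npz"))
        try: print(c,n,edges(f,np.array([.4735,-.3075]),87.), case_pose(f,(.4735,-.3075),r=.1))
        except Exception as e: print(e)
    print([ (round(x["confidence"],2),np.round(x["position"],4)) for x in tip_of(c,"case_mid")[:2]],[np.round(x["position"],4) for x in tip_of(c,"rack")[:2]])
W=cloud(dict(np.load("top0.npz"))); s=(W[...,0]<.44)&(W[...,0]>.2)&(W[...,1]<-.49)&(W[...,1]>-.8); print("bin top",np.nanpercentile(W[s][:,2],99.5))
E
```

```text
top 0 {'x+': (np.float64(72.9), np.float64(-0.1), 21), 'x-': (np.float64(-68.3), np.float64(-0.29), 18), 'y+': (np.float64(57.3), np.float64(-1.16), 21), 'y-': (np.float64(-60.6), np.float64(-2.18), 17)} {'c': (474.9, -308.1), 'size': (137.6, 108.0), 'ang': 86.18, 'z': 0.0597, 'n': 1642}
top 1 {'x+': (np.float64(73.1), np.float64(-0.83), 21), 'x-': (np.float64(-68.1), np.float64(-0.12), 18), 'y+': (np.float64(57.5), np.float64(-1.64), 21), 'y-': (np.float64(-60.7), np.float64(-2.28), 20)} {'c': (475.0, -308.3), 'size': (137.6, 108.5), 'ang': 86.15, 'z': 0.0594, 'n': 1638}
[(0.93, array([ 0.4749, -0.3069,  0.028 ])), (0.91, array([ 0.5871, -0.5612,  0.032 ]))] [array([ 0.4632,  0.3764, -0.0014])]
side 0 {'x+': (np.float64(75.7), np.float64(0.36), 19), 'x-': (np.float64(-65.4), np.float64(0.54), 10), 'y+': (np.float64(60.2), np.float64(-1.45), 14), 'y-': (np.float64(-50.0), np.float64(-0.79), 13)} {'c': (473.6, -307.4), 'size': (144.2, 110.8), 'ang': 87.28, 'z': 0.0598, 'n': 930}
side 1 {'x+': (np.float64(75.4), np.float64(-2.7), 17), 'x-': (np.float64(-65.3), np.float64(-1.71), 9), 'y+': (np.float64(60.7), np.float64(-0.65), 20), 'y-': (np.float64(-50.5), np.float64(-0.84), 17)} {'c': (473.1, -306.4), 'size': (144.7, 111.7), 'ang': 86.14, 'z': 0.06, 'n': 928}
[(0.83, array([ 0.5892, -0.5653,  0.0318])), (0.65, array([ 0.2309, -0.3113,  0.0419]))] [array([ 0.4885, -0.0668,  0.0026])]
bin top 0.09186554943215025
```

>>> servo_tool(
  commands=[
    [[0,0,36,0,0.6],[0,0,36,0,0.6],[0,0,36,0,0.6],[0,0,36,0,0.6],[0,0,36,0,0.6],[0,0,25,0,0.6],[0,0,12,0,0.6],[0,0,0,0,0.6],[3,0,0,0,0.6],[3,0,0,0,0.6],[3,0,0,0,0.6],[3,0,0,0,0.6],[2,0,0,0,0.6],[2,0,0,0,0.6],[2,0,0,0,0.6],[2,0,0,0,0.6],[2,0,0,0,0.6],[2,0,0,0,0.6]],
  ],
)

```text
time: 5.3
tool_pos: [0.4688, -0.3957, 0.0222]
eef_rot: [2.278, 2.163, -0.0]
wrist_force: [0.3, -2.0, -1.5]
finger_gap: 0.0515
```

>>> servo_tool(
  commands=[
    [[2,0,0,0,0.6],[2,0,0,0,0.6],[2,0,0,0,0.6],[3,0,0,0,0.6],[3,0,0,0,0.6],[3,0,0,0,0.6],[3,0,0,0,0.6],[3,0,0,0,0.6],[3,0,0,0,0.6],[3,0,0,0,0.6],[3,0,0,0,0.6],[3,0,0,0,0.6],[3,0,0,0,0.6],[3,0,0,0,0.6],[3,0,0,0,0.6],[3,0,0,0,0.6],[3,0,0,0,0.6]],
  ],
)

```text
time: 7.0
tool_pos: [0.4713, -0.3475, 0.0223]
eef_rot: [2.278, 2.163, -0.0]
wrist_force: [-0.2, -4.1, -1.7]
finger_gap: 0.0512
```

```bash
python3 - <<'E'
from meas import *
f=grab_frame("top")
print({k:np.round(v,3) for k,v in state().items() if k in("wrist_force","tool_pos","time")})
c0=np.array([.4755,-.262])
print(edges(f,c0,87.),case_pose(f,c0,r=.1))
print([ (round(x["confidence"],2),np.round(x["position"],4)) for x in tip_of("top","case_mid")[:3]])
cv2.imwrite("pics/t2.png",cv2.resize(f["frame"][150:290,120:400],(800,400),interpolation=cv2.INTER_CUBIC))
E
```

```text
{'time': np.float64(7.05), 'tool_pos': array([ 0.471, -0.347,  0.022]), 'wrist_force': array([-1.146, -3.414,  0.159])}
{'x+': (np.float64(75.3), np.float64(-0.93), 21), 'x-': (np.float64(-75.1), np.float64(3.84), 21), 'y+': (np.float64(58.3), np.float64(-0.79), 21), 'y-': (np.float64(-59.9), np.float64(1.38), 20)} {'c': (474.3, -270.6), 'size': (158.6, 115.9), 'ang': 89.13, 'z': 0.0597, 'n': 1685}
[(0.78, array([ 0.587 , -0.5651,  0.0306])), (0.66, array([ 0.4776, -0.2582,  0.0276]))]
```

View pics/t2.png

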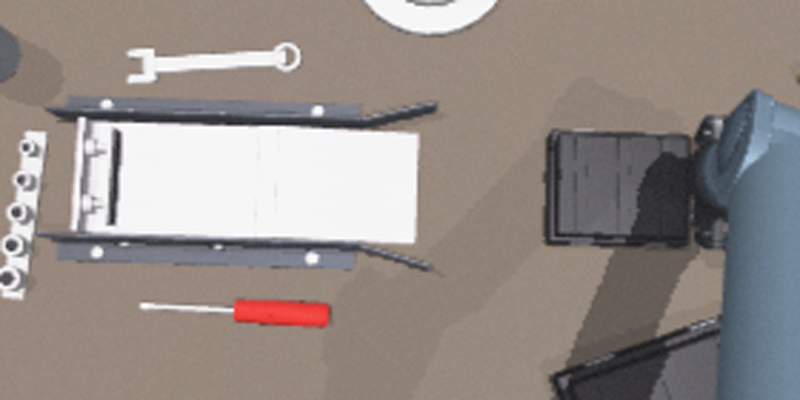

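>>> servo_tool(
  commands=[
    [[3,-0.2,0,0,0.6],[3,-0.2,0,0,0.6],[3,-0.2,0,0,0.6],[3,-0.2,0,0,0.6],[3,-0.2,0,0,0.6],[3,-0.2,0,0,0.6],[3,-0.2,0,0,0.6],[3,-0.2,0,0,0.6],[3,-0.2,0,0,0.6],[3,-0.2,0,0,0.6],[3,-0.2,0,0,0.6],[3,-0.2,0,0,0.6],[3,-0.2,0,0,0.6],[3,-0.2,0,0,0.6],[3,-0.2,0,0,0.6],[3,-0.2,0,0,0.6],[3,-0.2,0,0,0.6],[3,-0.1,0,0,0.6],[3,0,0,0,0.6],[3,0,0,0,0.6]],
  ],
)

```text
time: 9.1
tool_pos: [0.4708, -0.2874, 0.0223]
eef_rot: [-2.278, -2.163, 0.0]
wrist_force: [-0.3, -4.0, 0.6]
finger_gap: 0.0514
```

>>> servo_tool(
  commands=[
    [[3,0,0,0,0.6],[3,0,0,0,0.6],[3,0,0,0,0.6],[3,0,0,0,0.6],[3,0,0,0,0.6],[3,0,0,0,0.6],[3,0,0,0,0.6],[3,0,0,0,0.6],[3,0,0,0,0.6],[3,0,0,0,0.6],[3,0,0,0,0.6],[3,0,0,0,0.6],[3,0,0,0,0.6]],
  ],
)

```text
time: 10.4
tool_pos: [0.4729, -0.2484, 0.0223]
eef_rot: [-2.278, -2.163, 0.0]
wrist_force: [-0.8, -3.8, 0.7]
finger_gap: 0.0514
```

```bash
python3 - <<'E'
from meas import *
f=grab_frame("top"); print({k:np.round(v,3) for k,v in state().items() if k in("wrist_force","tool_pos","time","eef_rot")})
c0=np.array([.4778,-.165])
print(edges(f,c0,87.),case_pose(f,c0,r=.1))
print([ (round(x["confidence"],2),np.round(x["position"],4)) for x in tip_of("top","case_mid")[:3]])
g=grab_frame("side"); print(edges(g,c0,87.))
cv2.imwrite("pics/t3.png",np.hstack([cv2.resize(f["frame"][170:250,120:360],(800,267),interpolation=cv2.INTER_CUBIC)]))
E
```

```text
{'time': np.float64(10.45), 'tool_pos': array([ 0.473, -0.248,  0.022]), 'eef_rot': array([-2.277e+00, -2.163e+00, -1.000e-03]), 'wrist_force': array([-0.8  , -4.313,  0.398])}
{'x+': (np.float64(76.6), np.float64(1.05), 21), 'x-': (np.float64(-65.4), np.float64(10.72), 6), 'y+': (np.float64(59.1), np.float64(0.72), 21), 'y-': (np.float64(-59.2), np.float64(0.46), 20)} {'c': (476.1, -170.8), 'size': (155.7, 110.9), 'ang': 87.05, 'z': 0.0595, 'n': 1632}
[(0.94, array([ 0.5868, -0.565 ,  0.029 ])), (0.76, array([ 0.4769, -0.1586,  0.0261]))]
{'x+': (np.float64(80.8), np.float64(0.19), 17), 'x-': (np.float64(-73.9), np.float64(0.91), 21), 'y+': (np.float64(61.7), np.float64(0.1), 20), 'y-': (np.float64(-48.9), np.float64(2.43), 13)}
```

View pics/t3.png

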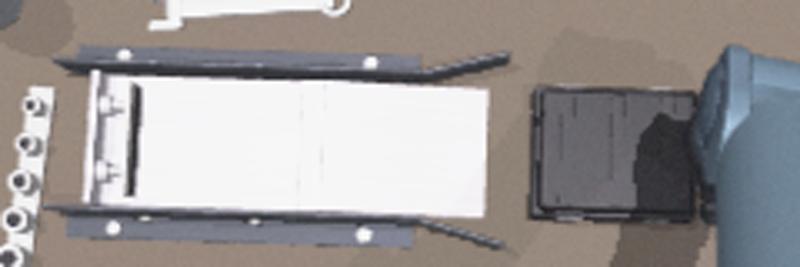

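The picture shows the case at (612,153), centred before the ramp edge at (487,153) and square to it. The measured centre is on the lane line within about 1 mm. I'll push it into the mouth.

>>> servo_tool(
  commands=[
    [[3,0,0,0,0.6],[3,0,0,0,0.6],[3,0,0,0,0.6],[3,0,0,0,0.6],[3,0,0,0,0.6],[3,0,0,0,0.6],[3,0,0,0,0.6],[3,0,0,0,0.6],[3,0,0,0,0.6],[3,0,0,0,0.6],[3,0,0,0,0.6],[3,0,0,0,0.6],[3,0,0,0,0.6],[3,0,0,0,0.6],[3,0,0,0,0.6]],
  ],
)

```text
time: 12.05
tool_pos: [0.4752, -0.2037, 0.0222]
eef_rot: [2.278, 2.163, -0.001]
wrist_force: [-1.0, -6.0, 1.8]
finger_gap: 0.0514
```

>>> servo_tool(
  commands=[
    [[2,0,0,0,0.6],[2,0,0,0,0.6],[2,0,0,0,0.6],[2,0,0,0,0.6],[2,0,0,0,0.6],[2,0,0,0,0.6],[2,0,0,0,0.6],[2,0,0,0,0.6],[2,0,0,0,0.6],[2,0,0,0,0.6]],
  ],
)

```text
time: 13.05
tool_pos: [0.476, -0.1843, 0.0222]
eef_rot: [2.279, 2.162, -0.001]
wrist_force: [-0.1, -6.3, -0.2]
finger_gap: 0.0515
```

>>> servo_tool(
  commands=[
    [[2,0,0,0,0.6],[2,0,0,0,0.6],[2,0,0,0,0.6],[2,0,0,0,0.6],[2,0,0,0,0.6],[2,0,0,0,0.6],[2,0,0,0,0.6],[2,0,0,0,0.6],[2,0,0,0,0.6],[2,0,0,0,0.6],[2,0,0,0,0.6],[2,0,0,0,0.6]],
  ],
)

```text
time: 14.25
tool_pos: [0.477, -0.1603, 0.0222]
eef_rot: [-2.279, -2.162, 0.002]
wrist_force: [-0.3, -5.7, 0.4]
finger_gap: 0.0514
```

>>> servo_tool(
  commands=[
    [[2,0,0,0,0.6],[2,0,0,0,0.6],[2,0,0,0,0.6],[2,0,0,0,0.6],[2,0,0,0,0.6],[2,0,0,0,0.6],[2,0,0,0,0.6],[2,0,0,0,0.6],[2,0,0,0,0.6],[2,0,0,0,0.6]],
  ],
)

```text
time: 15.25
tool_pos: [0.4779, -0.1403, 0.0221]
eef_rot: [-2.279, -2.162, 0.002]
wrist_force: [-0.4, -5.4, 0.7]
finger_gap: 0.0513
```

>>> servo_tool(
  commands=[
    [[2,0,0,0,0.6],[2,0,0,0,0.6],[2,0,0,0,0.6],[2,0,0,0,0.6],[2,0,0,0,0.6],[2,0,0,0,0.6],[2,0,0,0,0.6],[2,0,0,0,0.6],[2,0,0,0,0.6],[2,0,0,0,0.6]],
  ],
)

```text
time: 16.25
tool_pos: [0.4787, -0.1202, 0.022]
eef_rot: [-2.279, -2.162, 0.003]
wrist_force: [-0.4, -5.5, 0.8]
finger_gap: 0.0513
```

>>> servo_tool(
  commands=[
    [[3,0,0,0,0.6],[3,0,0,0,0.6],[3,0,0,0,0.6],[3,0,0,0,0.6],[3,0,0,0,0.6],[3,0,0,0,0.6],[3,0,0,0,0.6],[3,0,0,0,0.6],[3,0,0,0,0.6]],
  ],
)

```text
time: 17.15
tool_pos: [0.4798, -0.0931, 0.0219]
eef_rot: [-2.278, -2.161, 0.003]
wrist_force: [-0.7, -6.0, 0.2]
finger_gap: 0.0513
```

>>> servo_tool(
  commands=[
    [[3,0,0,0,0.6],[3,0,0,0,0.6],[3,0,0,0,0.6],[3,0,0,0,0.6],[3,0,0,0,0.6],[3,0,0,0,0.6],[3,0,0,0,0.6],[3,0,0,0,0.6],[3,0,0,0,0.6]],
  ],
)

```text
time: 18.05
tool_pos: [0.4808, -0.0662, 0.0217]
eef_rot: [-2.278, -2.161, 0.004]
wrist_force: [-0.3, -5.7, 0.4]
finger_gap: 0.0513
```

>>> servo_tool(
  commands=[
    [[2.5,0,-0.5,0,0.6],[2.5,0,-0.5,0,0.6],[2.5,0,-0.5,0,0.6],[2.5,0,-0.5,0,0.6],[2.5,0,-0.5,0,0.6],[2.5,0,-0.5,0,0.6],[2.5,0,-0.5,0,0.6],[2.5,0,-0.5,0,0.6],[2.5,0,-0.5,0,0.6],[2.5,0,-0.5,0,0.6]],
  ],
)

```text
time: 19.05
tool_pos: [0.4816, -0.0407, 0.0264]
eef_rot: [-2.276, -2.161, 0.005]
wrist_force: [0.0, -5.2, -1.2]
finger_gap: 0.0512
```

```bash
python3 - <<'E'
from meas import *
f=grab_frame("side"); print({k:np.round(v,3) for k,v in state().items() if k in("wrist_force","tool_pos","time","eef_rot")})
W=cloud(f); s=(abs(W[...,0]-.487)<.035)&(W[...,1]>-.1)&(W[...,1]<.3); P=W[s]*1000
print([(y,round(float(np.median(P[abs(P[:,1]-y)<4][:,2])),1)) for y in range(-80,290,8) if (abs(P[:,1]-y)<4).sum()>3])
cv2.imwrite("pics/s4.png",cv2.resize(f["frame"][150:380,150:400],(650,598),interpolation=cv2.INTER_CUBIC))
E
```

```text
{'time': np.float64(19.1), 'tool_pos': array([ 0.482, -0.04 ,  0.026]), 'eef_rot': array([-2.275, -2.162,  0.004]), 'wrist_force': array([-0.42 , -3.88 , -1.012])}
[(-80, 1.9), (-72, 395.8), (-64, 383.7), (-56, 372.0), (-48, 369.0), (-40, 372.5), (-32, 119.7), (-24, 125.0), (-16, 224.1), (-8, 237.5), (0, 327.9), (8, 343.2), (16, 73.7), (24, 74.3), (32, 76.0), (40, 78.3), (48, 78.9), (56, 80.4), (64, 81.8), (72, 83.1), (80, 85.6), (88, 87.1), (96, 87.0), (104, 88.6), (112, 77.4), (120, 53.3), (128, 24.1), (136, 17.6), (144, 18.5), (152, 18.4), (160, 18.6), (168, 18.5), (176, 18.3), (184, 18.9), (192, 18.4), (200, 18.6), (208, 18.2), (216, 18.3), (224, 18.7), (232, 18.4), (240, 18.8), (248, 18.8), (256, 18.5), (264, 18.5), (280, 35.8), (288, 20.1)]
```

View pics/s4.png

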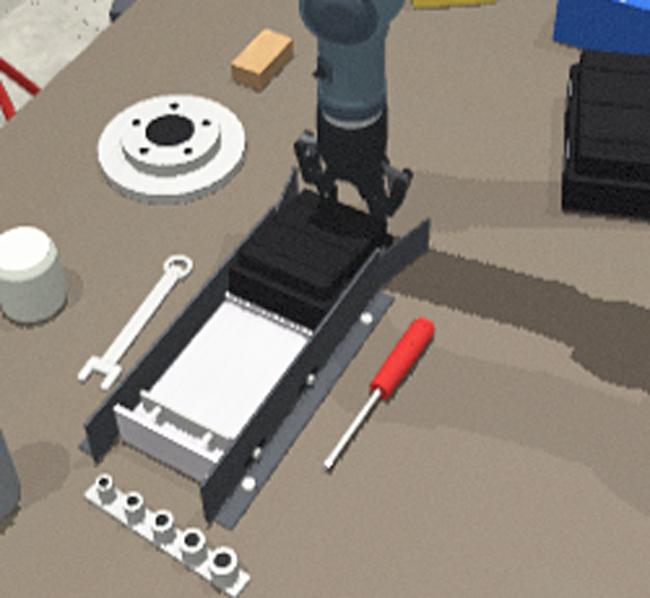

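The side view shows the case on the ramp between the fences, its nose near the ramp top at (270,310), with the fingers behind it at (360,210). The force is about 5 N. I'll continue up with the fingers rising along the ramp.

>>> servo_tool(
  commands=[
    [[2.5,0,-0.4,0,0.6],[2.5,0,-0.4,0,0.6],[2.5,0,-0.4,0,0.6],[2.5,0,-0.4,0,0.6],[2.5,0,-0.4,0,0.6],[2.5,0,-0.4,0,0.6],[2.5,0,-0.4,0,0.6],[2.5,0,-0.4,0,0.6],[2.5,0,-0.4,0,0.6],[2.5,0,-0.4,0,0.6]],
  ],
)

```text
time: 20.1
tool_pos: [0.4834, -0.0169, 0.0308]
eef_rot: [-2.278, -2.161, 0.005]
wrist_force: [-1.2, -6.4, 0.4]
finger_gap: 0.0516
```

>>> servo_tool(
  commands=[
    [[2.5,0,-0.4,0,0.6],[2.5,0,-0.4,0,0.6],[2.5,0,-0.4,0,0.6],[2.5,0,-0.4,0,0.6],[2.5,0,-0.4,0,0.6],[2.5,0,-0.4,0,0.6],[2.5,0,-0.4,0,0.6],[2.5,0,-0.4,0,0.6],[2.5,0,-0.4,0,0.6],[2.5,0,-0.4,0,0.6]],
  ],
)

```text
time: 21.1
tool_pos: [0.4852, 0.006, 0.0353]
eef_rot: [2.28, 2.16, -0.008]
wrist_force: [-1.5, -10.3, 4.0]
finger_gap: 0.051
```

>>> servo_tool(
  commands=[
    [[2,0,-0.3,0,0.6],[2,0,-0.3,0,0.6],[2,0,-0.3,0,0.6],[2,0,-0.3,0,0.6],[2,0,-0.3,0,0.6],[2,0,-0.3,0,0.6],[2,0,-0.3,0,0.6],[2,0,-0.3,0,0.6],[2,0,-0.3,0,0.6],[2,0,-0.3,0,0.6]],
  ],
)

```text
time: 22.1
tool_pos: [0.4868, 0.0249, 0.0388]
eef_rot: [2.28, 2.158, -0.009]
wrist_force: [-1.4, -12.4, 7.1]
finger_gap: 0.0511
```

The upward force on the tool of 7 N, about half the push, is rear-end friction: the rear rises faster than the fingers do. I'll raise the fingers faster.

>>> servo_tool(
  commands=[
    [[1,0,-0.7,0,0.6],[1,0,-0.7,0,0.6],[1,0,-0.7,0,0.6],[1,0,-0.7,0,0.6],[1,0,-0.7,0,0.6]],
  ],
)

```text
time: 22.6
tool_pos: [0.4871, 0.0305, 0.0422]
eef_rot: [2.279, 2.159, -0.008]
wrist_force: [-0.3, -10.9, 6.1]
finger_gap: 0.0514
```

```bash
python3 - <<'E'
from meas import *
f=grab_frame("side"); np.savez("side5.npz",**f); print({k:np.round(v,3) for k,v in state().items() if k in("wrist_force","wrist_torque","tool_pos","time","eef_rot")})
W=cloud(f); s=(abs(W[...,0]-.49)<.03)&(W[...,1]>-.1)&(W[...,1]<.3); P=W[s]*1000; P=P[P[:,2]<110]
print([(y,round(float(np.median(P[abs(P[:,1]-y)<4][:,2])),1)) for y in range(40,290,8) if (abs(P[:,1]-y)<4).sum()>3])
cv2.imwrite("pics/s5.png",cv2.resize(f["frame"][150:380,150:400],(650,598),interpolation=cv2.INTER_CUBIC))
E
```

```text
{'time': np.float64(22.65), 'tool_pos': array([0.487, 0.031, 0.042]), 'eef_rot': array([ 2.279,  2.159, -0.007]), 'wrist_force': array([ -1.046, -10.333,   6.088]), 'wrist_torque': array([-1.966,  0.191, -0.013])}
[(40, 90.1), (48, 83.3), (56, 83.4), (64, 85.3), (72, 86.6), (80, 86.0), (88, 86.4), (96, 88.1), (104, 88.0), (112, 90.5), (120, 90.7), (128, 90.7), (136, 91.6), (144, 92.5), (152, 94.1), (160, 95.6), (168, 95.0), (176, 95.9), (184, 83.1), (192, 54.9), (200, 18.4), (208, 18.9), (216, 18.8), (224, 18.8), (232, 18.6), (240, 18.2), (248, 18.3), (256, 18.6), (264, 18.6), (280, 37.3), (288, 19.9)]
```

View pics/s5.png

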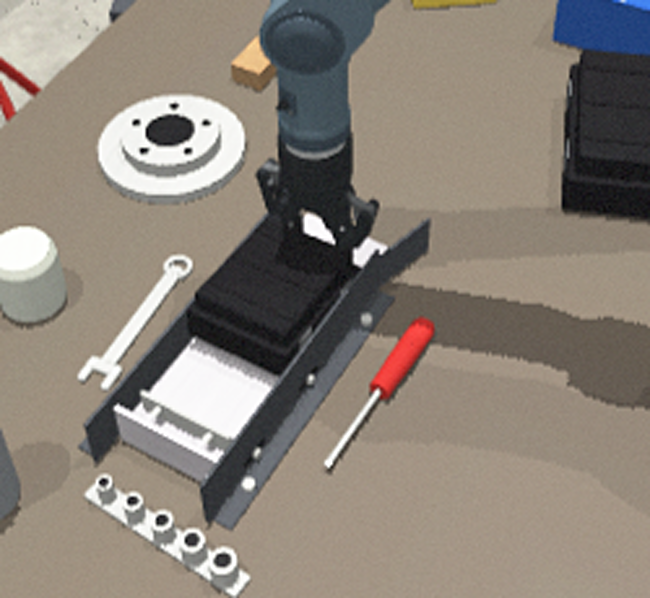

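>>> servo_tool(
  commands=[
    [[0,0,-1,0,0.6],[0,0,-1,0,0.6],[0,0,-1,0,0.6],[0,0,0,0,0.6]],
  ],
)

```text
time: 23.05
tool_pos: [0.4873, 0.0322, 0.0454]
eef_rot: [2.279, 2.161, -0.004]
wrist_force: [-0.2, -7.9, 5.0]
finger_gap: 0.0513
```

>>> servo_tool(
  commands=[
    [[1.5,0,-0.4,0,0.6],[1.5,0,-0.4,0,0.6],[1.5,0,-0.4,0,0.6],[1.5,0,-0.4,0,0.6],[1.5,0,-0.4,0,0.6]],
  ],
)

```text
time: 23.55
tool_pos: [0.4878, 0.0392, 0.0474]
eef_rot: [2.279, 2.16, -0.005]
wrist_force: [-0.0, -5.7, 2.5]
finger_gap: 0.0514
```

>>> servo_tool(
  commands=[
    [[1.5,0,0,0,0.6],[1.5,0,0,0,0.6],[1.5,0,0,0,0.6],[1.5,0,0,0,0.6],[1.5,0,0,0,0.6],[1.5,0,0,0,0.6],[1.5,0,0,0,0.6],[1.5,0,0,0,0.6]],
  ],
)

```text
time: 24.35
tool_pos: [0.4879, 0.0519, 0.047]
eef_rot: [2.279, 2.162, -0.005]
wrist_force: [-0.9, -7.5, 3.7]
finger_gap: 0.0514
```

>>> servo_tool(
  commands=[
    [[2,0,0,0,0.6],[2,0,0,0,0.6],[2,0,0,0,0.6],[2,0,0,0,0.6],[2,0,0,0,0.6],[2,0,0,0,0.6],[2,0,0,0,0.6],[2,0,0,0,0.6]],
  ],
)

```text
time: 25.15
tool_pos: [0.4886, 0.0691, 0.0468]
eef_rot: [-2.279, -2.162, 0.003]
wrist_force: [0.1, -3.5, 0.1]
finger_gap: 0.0511
```

```bash
cat > prof.py <<'E'
from meas import *
def prof():
  f=grab_frame("side"); print({k:np.round(v,3) for k,v in state().items() if k in("wrist_force","wrist_torque","tool_pos","time","eef_rot")})
  W=cloud(f); s=(abs(W[...,0]-.493)<.03)&(W[...,1]>-.1)&(W[...,1]<.3); P=W[s]*1000; P=P[P[:,2]<110]
  print([(y,round(float(np.median(P[abs(P[:,1]-y)<4][:,2])),1)) for y in range(40,300,8) if (abs(P[:,1]-y)<4).sum()>3])
  return f
if __name__=="__main__": prof()
E
python3 prof.py
```

```text
{'time': np.float64(25.2), 'tool_pos': array([0.489, 0.07 , 0.047]), 'eef_rot': array([-2.277e+00, -2.162e+00,  1.000e-03]), 'wrist_force': array([ 1.172, -2.624, -0.234]), 'wrist_torque': array([-0.707, -0.135, -0.083])}
[(56, 67.9), (64, 76.2), (72, 78.3), (80, 93.3), (88, 103.0), (96, 91.2), (104, 90.7), (112, 91.2), (120, 89.9), (128, 88.2), (136, 87.4), (144, 86.9), (152, 86.4), (160, 86.8), (168, 84.5), (176, 84.2), (184, 83.3), (192, 81.9), (200, 82.5), (208, 81.9), (216, 80.1), (224, 72.7), (232, 40.9), (240, 18.1), (248, 18.1), (256, 18.7), (264, 18.7), (280, 35.8), (288, 19.8), (296, 43.3)]
```

>>> servo_tool(
  commands=[
    [[2,0,0.2,0,0.6],[2,0,0.2,0,0.6],[2,0,0.2,0,0.6],[2,0,0.2,0,0.6],[2,0,0.2,0,0.6],[2,0,0.2,0,0.6],[2,0,0.2,0,0.6],[2,0,0.2,0,0.6],[2,0,0.2,0,0.6],[2,0,0.2,0,0.6]],
  ],
)

```text
time: 26.2
tool_pos: [0.4903, 0.0897, 0.0446]
eef_rot: [-2.278, -2.163, 0.0]
wrist_force: [-0.2, -3.8, -2.2]
finger_gap: 0.0512
```

>>> servo_tool(
  commands=[
    [[2,0,0.2,0,0.6],[2,0,0.2,0,0.6],[2,0,0.2,0,0.6],[2,0,0.2,0,0.6],[2,0,0.2,0,0.6],[2,0,0.2,0,0.6],[1,0,0.2,0,0.6],[1,0,0.2,0,0.6]],
  ],
)

```text
time: 27.0
tool_pos: [0.4914, 0.103, 0.0434]
eef_rot: [2.278, 2.162, -0.001]
wrist_force: [-0.4, -5.4, 0.8]
finger_gap: 0.0516
```

```bash
python3 prof.py
```

```text
{'time': np.float64(27.05), 'tool_pos': array([0.491, 0.103, 0.043]), 'eef_rot': array([ 2.278,  2.163, -0.   ]), 'wrist_force': array([-0.152, -5.023,  0.088]), 'wrist_torque': array([-0.867,  0.142, -0.014])}
[(56, 20.2), (64, 19.8), (72, 21.5), (80, 23.8), (96, 70.7), (104, 77.0), (112, 89.2), (120, 104.4), (128, 88.0), (136, 87.9), (144, 87.8), (152, 87.2), (160, 85.8), (168, 85.5), (176, 85.0), (184, 84.5), (192, 85.4), (200, 83.6), (208, 82.2), (216, 82.4), (224, 81.3), (232, 81.9), (240, 81.8), (248, 79.8), (256, 77.6), (264, 53.9), (280, 36.2), (288, 19.6), (296, 42.8)]
```

>>> servo_tool(
  commands=[
    [[1,0,0,0,0.6],[1,0,0,0,0.6],[1,0,0,0,0.6],[1,0,0,0,0.6],[1,0,0,0,0.6],[1,0,0,0,0.6]],
  ],
)

```text
time: 27.65
tool_pos: [0.4915, 0.1098, 0.0431]
eef_rot: [-2.278, -2.163, -0.0]
wrist_force: [1.0, -3.5, -1.9]
finger_gap: 0.0514
```

>>> servo_tool(
  commands=[
    [[0.5,0,0,0,0.6],[0.5,0,0,0,0.6],[0.5,0,0,0,0.6],[0.5,0,0,0,0.6]],
  ],
)

```text
time: 28.05
tool_pos: [0.4915, 0.1114, 0.0431]
eef_rot: [-2.278, -2.163, 0.0]
wrist_force: [0.0, -2.4, -2.6]
finger_gap: 0.0514
```

>>> servo_tool(
  commands=[
    [[0.5,0,0,0,0.6],[0.5,0,0,0,0.6]],
  ],
)

```text
time: 28.25
tool_pos: [0.4916, 0.1124, 0.0431]
eef_rot: [-2.278, -2.163, 0.0]
wrist_force: [-1.1, -3.2, -2.8]
finger_gap: 0.0512
```

>>> servo_tool(
  commands=[
    [[0.5,0,0,0,0.6],[0.5,0,0,0,0.6],[0.5,0,0,0,0.6]],
  ],
)

```text
time: 28.55
tool_pos: [0.4916, 0.1127, 0.0431]
eef_rot: [2.279, 2.162, -0.003]
wrist_force: [-1.3, -5.7, -1.3]
finger_gap: 0.051
```

>>> servo_tool(
  commands=[
    [[0.5,0,0,0,0.6],[0.5,0,0,0,0.6]],
  ],
)

```text
time: 28.75
tool_pos: [0.4916, 0.1127, 0.0431]
eef_rot: [2.279, 2.161, -0.005]
wrist_force: [-0.3, -7.5, 0.7]
finger_gap: 0.0509
```

>>> servo_tool(
  commands=[
    [[0.5,0,0,0,0.6],[0.5,0,0,0,0.6]],
  ],
)

```text
time: 28.95
tool_pos: [0.4916, 0.1128, 0.0431]
eef_rot: [2.278, 2.16, -0.007]
wrist_force: [-1.0, -8.1, 0.5]
finger_gap: 0.0514
```

>>> servo_tool(
  commands=[
    [[0.5,0,0,0,0.6],[0.5,0,0,0,0.6],[0,0,0,0,0.6]],
  ],
)

```text
time: 29.25
tool_pos: [0.4915, 0.1128, 0.043]
eef_rot: [2.279, 2.159, -0.009]
wrist_force: [-1.2, -9.0, 1.6]
finger_gap: 0.0512
```

>>> servo_tool(
  commands=[
    [[0.5,0,0,0,0.6],[0.5,0,0,0,0.6],[0,0,0,0,0.6]],
  ],
)

```text
time: 29.55
tool_pos: [0.4915, 0.1129, 0.043]
eef_rot: [2.279, 2.158, -0.01]
wrist_force: [-0.4, -9.6, 2.2]
finger_gap: 0.0512
```

>>> servo_tool(
  commands=[
    [[0.5,0,0,0,0.6],[0.5,0,0,0,0.6],[0,0,0,0,0.6]],
  ],
)

```text
time: 29.85
tool_pos: [0.4915, 0.1133, 0.043]
eef_rot: [2.279, 2.158, -0.012]
wrist_force: [-1.3, -11.5, 2.2]
finger_gap: 0.0512
```

>>> servo_tool(
  commands=[
    [[0.5,0,0,0,0.6],[0.5,0,0,0,0.6],[0,0,0,0,0.6]],
  ],
)

```text
time: 30.15
tool_pos: [0.4915, 0.1138, 0.043]
eef_rot: [2.279, 2.157, -0.013]
wrist_force: [-1.7, -12.4, 3.1]
finger_gap: 0.0511
```

>>> servo_tool(
  commands=[
    [[0.5,0,0,0,0.6],[0.5,0,0,0,0.6],[0,0,0,0,0.6]],
  ],
)

```text
time: 30.45
tool_pos: [0.4915, 0.1143, 0.043]
eef_rot: [2.279, 2.157, -0.014]
wrist_force: [-2.7, -13.0, 2.9]
finger_gap: 0.0511
```

```bash
python3 prof.py
```

```text
{'time': np.float64(30.5), 'tool_pos': array([0.491, 0.114, 0.043]), 'eef_rot': array([ 2.279,  2.157, -0.014]), 'wrist_force': array([ -1.983, -13.113,   3.442]), 'wrist_torque': array([-2.733,  0.256,  0.14 ])}
[(64, 19.2), (72, 22.1), (80, 23.4), (88, 24.7), (104, 66.7), (112, 73.5), (120, 78.7), (128, 95.4), (136, 87.2), (144, 87.3), (152, 87.6), (160, 87.0), (168, 85.9), (176, 85.0), (184, 84.4), (192, 84.3), (200, 84.6), (208, 84.0), (216, 82.8), (224, 82.2), (232, 81.1), (240, 81.6), (248, 82.2), (256, 80.4), (264, 78.8), (272, 65.3), (280, 42.4), (288, 22.1), (296, 43.5)]
```

>>> servo_tool(
  commands=[
    [[0.5,0,0,0,0.6],[0.5,0,0,0,0.6],[0.5,0,0,0,0.6],[0,0,0,0,0.6]],
  ],
)

```text
time: 30.9
tool_pos: [0.4913, 0.1158, 0.0425]
eef_rot: [2.279, 2.157, -0.014]
wrist_force: [0.3, -13.0, -2.1]
finger_gap: 0.0511
```

>>> servo_tool(
  commands=[
    [[0.5,0,0,0,0.6],[0.5,0,0,0,0.6],[0,0,0,0,0.6]],
  ],
)

```text
time: 31.2
tool_pos: [0.4913, 0.1164, 0.0421]
eef_rot: [2.28, 2.156, -0.014]
wrist_force: [0.0, -11.8, -2.7]
finger_gap: 0.0511
```

>>> servo_tool(
  commands=[
    [[0.5,0,0,0,0.6],[0.5,0,0,0,0.6],[0,0,0,0,0.6]],
  ],
)

```text
time: 31.5
tool_pos: [0.4913, 0.117, 0.042]
eef_rot: [2.28, 2.156, -0.015]
wrist_force: [-0.2, -13.4, -3.0]
finger_gap: 0.0515
```

Fz has flipped from +3 to −3 N at 4.3 mm past first touch, so the rear has likely cleared and is hanging by friction. I'll lower the fingers to bring it down.

>>> servo_tool(
  commands=[
    [[0,0,0.5,0,0.6],[0,0,1,0,0.6],[0,0,1,0,0.6],[0,0,0.5,0,0.6],[0,0,0,0,0.6]],
  ],
)

```text
time: 32.0
tool_pos: [0.4913, 0.1165, 0.0389]
eef_rot: [2.279, 2.156, -0.016]
wrist_force: [1.1, -13.8, -1.7]
finger_gap: 0.0509
```

```bash
python3 prof.py
```

```text
{'time': np.float64(32.05), 'tool_pos': array([0.491, 0.116, 0.039]), 'eef_rot': array([ 2.279,  2.156, -0.016]), 'wrist_force': array([  0.125, -13.019,  -2.545]), 'wrist_torque': array([-3.078, -0.213,  0.149])}
[(72, 22.4), (80, 22.9), (88, 24.8), (96, 27.1), (104, 55.8), (112, 74.8), (120, 72.9), (128, 97.3), (136, 84.9), (144, 83.6), (152, 83.9), (160, 84.3), (168, 82.8), (176, 82.4), (184, 82.5), (192, 81.9), (200, 82.7), (208, 82.9), (216, 81.2), (224, 80.8), (232, 80.5), (240, 80.1), (248, 81.2), (256, 80.4), (264, 79.1), (272, 70.4), (280, 47.5), (288, 34.9), (296, 43.2)]
```

>>> servo_tool(
  commands=[
    [[0,0,1,0,0.6],[0,0,1,0,0.6],[0,0,1,0,0.6],[0,0,0,0,0.6]],
  ],
)

```text
time: 32.45
tool_pos: [0.4913, 0.1161, 0.0358]
eef_rot: [2.279, 2.156, -0.017]
wrist_force: [-0.3, -15.0, -2.2]
finger_gap: 0.0512
```

```bash
python3 prof.py
```

```text
{'time': np.float64(32.5), 'tool_pos': array([0.491, 0.116, 0.036]), 'eef_rot': array([ 2.279,  2.155, -0.017]), 'wrist_force': array([ -0.221, -13.784,  -1.762]), 'wrist_torque': array([-3.123, -0.204,  0.205])}
[(72, 20.5), (80, 24.0), (88, 25.6), (96, 27.3), (104, 53.9), (112, 67.2), (120, 74.4), (128, 94.7), (136, 90.5), (144, 81.3), (152, 81.6), (160, 81.8), (168, 80.7), (176, 80.3), (184, 80.4), (192, 79.8), (200, 81.3), (208, 80.6), (216, 79.8), (224, 79.6), (232, 79.4), (240, 79.7), (248, 80.4), (256, 79.3), (264, 78.6), (272, 66.6), (280, 47.4), (288, 34.6), (296, 42.2)]
```

>>> servo_tool(
  commands=[
    [[0,0,1,0,0.6],[0,0,1,0,0.6],[0,0,0,0,0.6]],
  ],
)

```text
time: 32.8
tool_pos: [0.4913, 0.1157, 0.0339]
eef_rot: [2.279, 2.155, -0.018]
wrist_force: [-1.8, -15.8, -0.9]
finger_gap: 0.0513
```

>>> servo_tool(
  commands=[
    [[-1,0,0,0,0.6],[-1,0,0,0,0.6],[-1,0,0,0,0.6],[-1,0,0,0,0.6],[-1,0,0,0,0.6],[-1,0,0,0,0.6],[-1,0,0,0,0.6],[-1,0,0,0,0.6]],
  ],
)

```text
time: 33.6
tool_pos: [0.4913, 0.1155, 0.0347]
eef_rot: [-2.279, -2.161, 0.002]
wrist_force: [-1.0, -3.9, -3.7]
finger_gap: 0.0515
```

```bash
python3 prof.py
```

```text
{'time': np.float64(33.65), 'tool_pos': array([0.491, 0.115, 0.035]), 'eef_rot': array([-2.279e+00, -2.161e+00,  2.000e-03]), 'wrist_force': array([-0.861, -4.247, -3.107]), 'wrist_torque': array([-1.081,  0.146, -0.118])}
[(72, 21.7), (80, 23.8), (88, 24.7), (96, 26.5), (104, 55.3), (112, 68.5), (120, 74.9), (128, 98.2), (136, 79.5), (144, 78.6), (152, 79.7), (160, 79.4), (168, 78.4), (176, 78.0), (184, 78.5), (192, 78.8), (200, 80.6), (208, 79.4), (216, 78.7), (224, 79.0), (232, 78.4), (240, 79.1), (248, 79.8), (256, 78.4), (264, 78.3), (272, 63.2), (280, 45.7), (288, 33.3), (296, 43.2)]
```

The case lies flat: the lid reads 78–79.5 mm all along and the fingers have eased to 4 N. I'll back off fully, lift, and check.

>>> servo_tool(
  commands=[
    [[-1,0,0,0,0.6],[-1,0,0,0,0.6],[-2,0,0,0,0.6],[-2,0,-0.5,0,0.6],[-3,0,-1,0,0.6],[-3,0,-2,0,0.6],[-4,0,-5,0,0.6],[-4,0,-10,0,0.6],[-2,0,-15,0,0.6],[0,0,-20,0,0.6],[-10,0,-25,0,0.6],[-20,0,-25,0,0.6],[-30,0,-25,0,0.6],[-35,0,-15,0,0.6],[-35,0,0,0,0.6],[-35,0,0,0,0.6],[-25,0,0,0,0.6],[0,0,0,0,0.6]],
  ],
)

```text
time: 35.45
tool_pos: [0.4806, -0.1004, 0.18]
eef_rot: [2.285, 2.152, -0.001]
wrist_force: [0.7, -0.8, 0.5]
finger_gap: 0.0515
```

```bash
python3 - <<'E'
from prof import *
f=prof(); g=grab_frame("top")
print(edges(g,np.array([.496,.203]),87.,z0=.07),case_pose(g,(.496,.203),z0=.07,z1=.09))
for t in ["filter","spray","disc","plugbox","sockets","wrench","driver","case_mid"]:
    print(t,[np.round(x["position"],3).tolist() for x in tip_of("top",t)[:2]])
a=cv2.resize(f["frame"][190:340,170:340],(640,565),interpolation=cv2.INTER_CUBIC)
cv2.imwrite("pics/end_s.png",a); cv2.imwrite("pics/end_t.png",cv2.resize(g["frame"],(784,588)))
E
```

```text
{'time': np.float64(35.5), 'tool_pos': array([ 0.481, -0.097,  0.18 ]), 'eef_rot': array([2.283e+00, 2.157e+00, 1.000e-03]), 'wrist_force': array([-0.313,  0.715,  0.316]), 'wrist_torque': array([ 0.057, -0.04 , -0.012])}
[(40, 15.9), (48, 17.4), (56, 19.2), (64, 20.6), (72, 22.0), (80, 23.9), (88, 25.1), (96, 26.4), (136, 77.8), (144, 78.4), (152, 79.2), (160, 79.1), (168, 78.2), (176, 78.2), (184, 78.2), (192, 79.1), (200, 80.2), (208, 78.6), (216, 79.0), (224, 78.6), (232, 78.3), (240, 79.1), (248, 79.9), (256, 78.5), (264, 78.2), (272, 57.7), (280, 42.6), (288, 31.2), (296, 43.0)]
{'x+': (np.float64(55.1), np.float64(3.32), 17), 'x-': (np.float64(-70.1), np.float64(0.36), 13), 'y+': (np.float64(51.0), np.float64(-2.5), 7), 'y-': (np.float64(-46.4), np.float64(5.13), 11)} {'c': (491.5, 215.2), 'size': (168.1, 119.7), 'ang': 86.85, 'z': 0.0782, 'n': 1719}
filter [[0.75, 0.202, -0.004]]
spray [[0.64, 0.408, 0.0]]
disc [[0.745, -0.068, 0.001]]
plugbox [[0.721, -0.262, -0.003]]
sockets [[0.464, 0.376, -0.002]]
wrench [[0.63, 0.173, 0.002]]
driver [[0.354, 0.149, -0.0]]
case_mid [[0.589, -0.565, 0.031], [0.496, 0.203, 0.048]]
```

View pics/end_s.png

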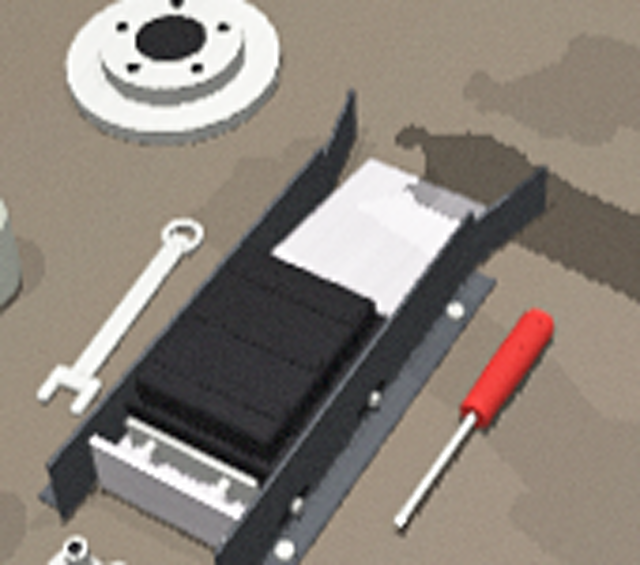

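View pics/end_t.png

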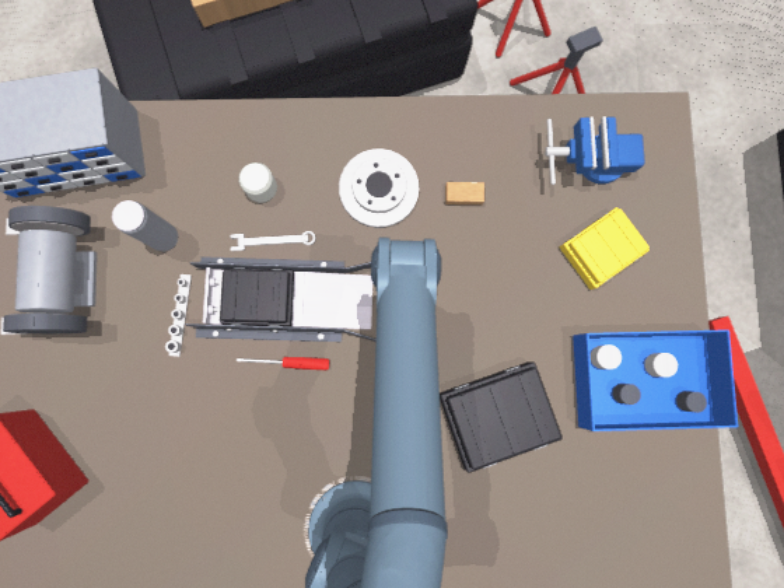

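The case lies flat in the bay at (255,297) in the top view and (255,350) in the side crop, with its centre reported 48 mm up. Everything else is where it was, and the arm is clear.

```bash
python3 -c "
from workcell import *
print(job_done())"
```

```text
the job is handed in; nothing more can be done
None
```

The small black case is put away: it lies flat in the bay behind the lip and stayed there after I let go. I handed the job in at about 35.5 s of the 72 s allowed.

**What I did:** I pushed the rear end with both half-open fingers set across the lane. The case was brought onto the mid-line, slid up the ramp and pushed about 4 mm into the buffer. The rear then hung up by friction, so I lowered the fingers with it and eased off. The highest push I read was about 16 N, but forces were only sampled at the end of each move.

**Last checks:**
- **Flatness:** the lid reads 78–80 mm high along its whole length, as it should when seated on the 18 mm bed.
- **Position:** the network puts the case centre at (0.496, 0.203, 0.048), which matches the 48 mm seated height.
- **Arm:** it is clear of everything, with the wrist force under 1 N.
- **Rest of the bench:** each listed item reads within about 4 mm of its first position. The larger black case and the yellow one look unmoved in the picture.

**Checks that disagreed:**
- The edge and rectangle fits of the case in the last top view were unreliable, probably because the fences fell inside the fit window. I relied on the lid height profile and the pictures instead.
- Early on, the network's position for the rack was about 5 mm off the mid-line I fitted from the fences. I used the fitted line.

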